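# Unbolt the carvers' tool chest

## Robot

A 7-joint arm with a two-finger parallel gripper is mounted at the origin on the work surface. World frame = base frame: x ahead of the robot, y to its left, z up, the work surface at z = 0. Lengths are in m, angles in rad, forces in N, time in s.
With the tool pointing down it reaches from about 0.4 to 0.925 m from the base axis. Payload 5.6 kg.
Tool frame: the origin (TCP) lies between the finger pads; the fingertips stand 17 mm ahead of it and the grasp point (between the pads) lies 2 mm behind it; y points along the fingers, x is the direction in which the jaws open and shut, and the axes are right-handed (so a half turn about y gives the same grasp; the last joint's range is limited). The gripper opens to 85 mm and grips with 20 to 120 N. Pads are 22 mm wide; open, the fingers measure 114 mm over their backs; the gripper's body (76 mm by 85 mm) begins 54 mm behind the grasp point. The pads swing forward as they close: fully open they stand 13 mm farther back than shut.
Start: joints at [1.102, 0.468, -0.012, 1.603, 0.006, 1.071, -0.056], TCP at [0.268, -0.592, 0.248] pointing down, gripper open.
Joint ranges: [-2.53, 2.53], [-0.31, 2.02], [-1.57, 1.55], [0.28, 2.44], [-1.29, 4.43], [0.15, 1.84], [-2.92, 2.92]. Speed limits (rad/s): [2.57, 2.57, 3.14, 3.14, 3.14, 3.14, 3.14].

## Interface

Orientations are given as a unit quaternion [w, x, y, z].
In Python, from bench import env, vision, order gives the robot as it stands. The module is installed in compiled form; this text tells all that it offers.
- The arm moves only by the tool play_rows, never from a script. Its argument "steps" is a list of rows, each a list of 7 numbers: the finger opening in cm, from 0 to 8.54, then the shift along the tool's x, y, z in cm, then the turn, a rotation vector about the tool's x, y, z in degrees. A call has exactly 5 rows; each row is the pose to reach, as a shift and turn from the pose commanded when the call began, along the tool's axes at that moment; what a row does not reach only later rows make up. A row lasts 1/8 s, in which the tool goes at most 62.5 mm and 10.7 degrees, less where a joint would pass 70% of its speed; a pose out of reach is approached as far as the arm can. A call with a gripper value outside its range is refused whole. The fingers move at their own pace and stop on an object; the grip force is fixed at half the most. Time passes only in rows, so rows that repeat a pose let the fingers close, or fill a call up. It gives the time, the measured TCP pose, the force and the opening at its end, in the units of the state.
- env.get_obs(): the state, without advancing time (a new reading comes with each control period).
- vision.snapshot(name): name is "scene" or "top" or "wrist"; returns the picture (420x560x3 uint8, red, green, blue); there is no depth.
- vision.camera_params(name): a dict with "fovy" (degrees; the focal length in pixels is half the picture's height over the tangent of half this angle, whatever the lens; pixels are square), "cx", "cy" (the principal point, pixels), "distortion" ([k1, k2, p1, p2, k3] as OpenCV has them; the pictures are not rectified), "rvec" (rotation vector, rad) and "tvec" (3), from world to camera coordinates, as OpenCV has them. Camera axes: x right, y down, z forward; pixel columns grow to the right and rows downward; lengths in m; the calibration is good to about 2 mm. A picture is of the moment at which its call begins: read the wrist's pose just before it. camera_params takes no time and is no camera call; for the wrist camera it gives the pose at the moment of the call.
- order.close_job(): hands the job in, once; it reports no verdict.
The state is a dict: "time": time; "joint_positions": joint angles; "joint_velocities": joint speeds; "joint_torque": joint torques, N m; "position": TCP position; "orientation": TCP orientation; "force": force on the tool from outside, world axes, zero at the start; "wrist_torque": the same for the moment, N m; "finger_gap": finger opening in m.
Only numpy, scipy, OpenCV 4.12 (cv2) and the standard library are available. Lean on these libraries where they do the work, as an engineer would, in place of code of your own. Each camera call takes 0.05 s, during which the arm holds its last target.

## Task

Unbolt the tool chest: press the long spring catch on its lid down with one fingertip and, keeping it down, push the bolt's upright lug with the other fingertip until the bolt is drawn fully out of its keeper, as far as it goes. Then take the hand away so that the catch springs back up and locks the bolt in the drawn position. Leave the carved figures, the tools and the other things on the chest and the bench where they are.

Things in the scene. Friction and masses are not known exactly. Their poses are not given: they have to be found in the camera images.
- chest: the wooden tool chest, fixed to the bench, 240 (x) x 360 (y) x 90 mm tall; origin at the centre of its underside. Its lid is its top face, 90 mm above the origin. On the lid is a lock: a flat steel bolt that slides along the chest's y, and, beside it towards the chest's +x, a long spring catch parallel to the bolt. At its -y end the bolt runs 10 mm past its keeper, a low steel staple. Low guides over the bolt and the keeper reach 22 mm above the lid
- bolt_lug (a point): centre of the top of the bolt's upright lug, a steel plate 30 mm wide along the chest's x, 10 mm thick along y, its top 58 mm above the lid; it rises 39 mm above the flat bolt bar (whose top is 19 mm above the lid). It moves with the bolt. Its axes are the chest's. It lies 60 mm from the catch's centre line, along the chest's -x
- bolt (a joint): how far the bolt is drawn, m: about 0 = shot into its keeper (the start), 0.050 = fully drawn at its end stop; grows as the lug is pushed towards the chest's +y. Sliding takes about 3 N. Teeth about 17 mm apart along the bolt's edge stop it within a few mm whenever the catch is up; it needs the catch at least 6 mm down
- catch_top (a point): centre of the top face of the spring catch, a flat aluminium bar 26 mm wide (chest's x) and 124 mm long (chest's y), its top 40 mm above the lid when up and level all along. It may be pressed anywhere along its length, and a fingertip may slide along it while pressing. Its axes are the chest's
- catch (a joint): how far the catch is pressed down, m: 0 = up, 0.010 = its stop. Spring: about 3 N to start, 7 N at 8 mm. It frees the bolt at 6 mm and more. When let go it springs up, into the bolt's next gap; at the end of the bolt's travel (47 to 50 mm) it comes fully up and locks the bolt drawn
- sheep: a small carved wooden sheep on a flat base (54 x 27 mm, about 50 mm tall) standing on the chest's lid near its +y end, origin at the underside
- horse: a carved wooden horse on a flat base (60 x 30 mm, about 75 mm tall) standing on the chest's lid near its +y end, origin at the underside
- chisel: a 160 mm carving chisel with a wooden handle, 26 mm thick, lying on the chest's lid along its +x edge, parallel to the bolt; origin at its underside, half-way along
- camel: a carved wooden camel on a flat base (78 x 39 mm, about 100 mm tall) standing on the bench, origin at the underside
- bottle: a brown glass bottle, 62 mm across, 230 mm tall, standing on the bench, origin at the underside
- mallet: a round wooden carver's mallet standing on its head, 84 mm across, 215 mm tall, on the bench, origin at the underside
- jar: a clear jar with a black cap, 68 mm across, 85 mm tall, on the bench, origin at the underside
Mind the look-alikes: they are no part of the job. Leave any black or orange look-alike of the sheep alone.

How it is judged:
By the outcome, as a careful person would: the job done as asked, in the order asked, and still so for the second after the job is handed in, with the robot touching nothing.
It also fails if it takes over 48 s, if anything falls off the work surface, if the arm or the gripper's body presses on something with over 40 N, if the wrist force passes 120 N, or if a joint passes its speed limit or range.

## Working session

There is one attempt and no reset: what is moved stays moved. The work goes in short steps, Python scripts to look and compute and a tool call to move; the robot and the scene stay as the last step left them, time stands still between calls to the robot, and variables do not carry over. Pictures are saved under pics/ and viewed, and the job is handed in when it is done.

Besides the shell and the picture viewer there is one more tool, called after ">>>" by a JSON object that holds its "name" and its "arguments", one argument or row to a line. play_rows: Moves the arm, as the interface text tells. Its arguments: {"type":"object","properties":{"steps":{"type":"array","items":{"type":"array","items":{"type":"number"}}}},"required":["steps"]}

```bash
mkdir -p pics; ls; python3 - <<'E'
from bench import env, vision
import cv2
o=env.get_obs()
for k,v in o.items(): print(k,v)
for n in ["scene","top","wrist"]:
    print(n,vision.camera_params(n))
    cv2.imwrite(f"pics/{n}0.png",vision.snapshot(n)[:,:,::-1])
E
```

```text
pics
time 0.0
joint_positions [ 1.10199351  0.46838205 -0.01159364  1.60365728  0.00599069  1.07142607
 -0.05631238]
joint_velocities [ 0.00035441  0.00066763 -0.00126088 -0.00073505  0.00046414 -0.00129587
 -0.00075346]
joint_torque [-7.69919334e-04 -5.32379115e+01  2.08848686e-02 -2.51303476e+01
  1.13313823e-02  7.73839653e-03 -1.10470438e-05]
position [ 0.26819086 -0.59148558  0.24732122]
orientation [ 0.59465668 -0.59402745  0.38365758 -0.38252018]
force [ 0.3533872   0.24326332 -0.37442396]
wrist_torque [-0.06742868 -0.02017203  0.04308042]
finger_gap 0.0854063018785831
scene {'fovy': 55.613904119038324, 'cx': 270.8019995890889, 'cy': 206.63552474344624, 'distortion': array([-0.05983424,  0.        ,  0.        ,  0.        ,  0.        ]), 'rvec': array([ 1.65889784,  1.91132459, -0.74097924]), 'tvec': array([ 0.07587082, -0.34440254,  1.552624  ])}
top {'fovy': 49.140616948827144, 'cx': 273.5914383869574, 'cy': 212.82539504707788, 'distortion': array([-0.06263559,  0.        ,  0.        ,  0.        ,  0.        ]), 'rvec': array([ 2.15610583, -2.10090249,  0.17061159]), 'tvec': array([0.00357268, 0.55980957, 1.61919785])}
wrist {'fovy': 71.92049040165394, 'cx': 277.14430810522305, 'cy': 208.26202052618913, 'distortion': array([-0.05894299,  0.        ,  0.        ,  0.        ,  0.        ]), 'rvec': array([-2.41415924,  1.55433259,  0.245753  ]), 'tvec': array([-0.65004876, -0.04124932,  0.38042374])}
```

View pics/scene0.png

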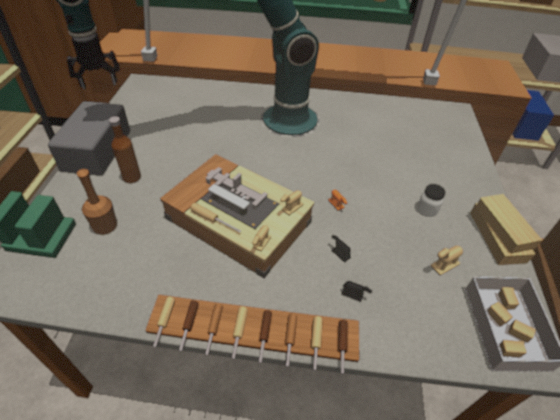

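View pics/top0.png

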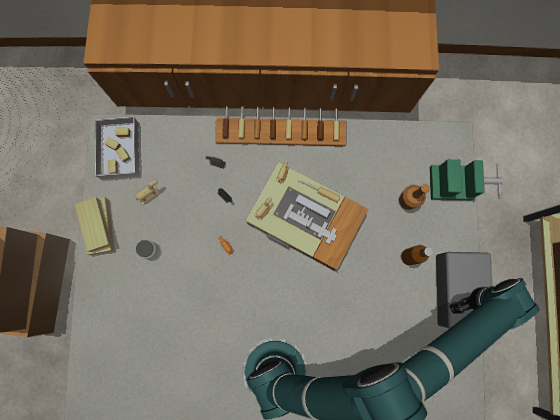

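View pics/wrist0.png

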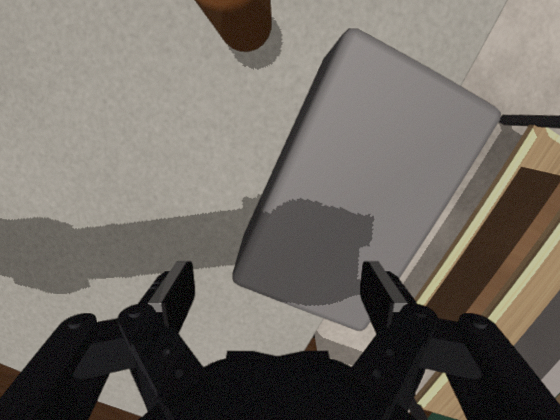

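```bash
python3 - <<'E'
import cv2
a=cv2.imread("pics/top0.png")[155:275,240:375]
cv2.imwrite("pics/topc.png",cv2.resize(a,None,fx=5.5,fy=5.0*1.0,interpolation=cv2.INTER_CUBIC) if 0 else cv2.resize(a,None,fx=5,fy=5,interpolation=cv2.INTER_CUBIC))
a=cv2.imread("pics/scene0.png")[145:270,155:320]
cv2.imwrite("pics/scenec.png",cv2.resize(a,None,fx=4.7,fy=4.7,interpolation=cv2.INTER_CUBIC))
E
```

```text
(no output)
```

View pics/topc.png

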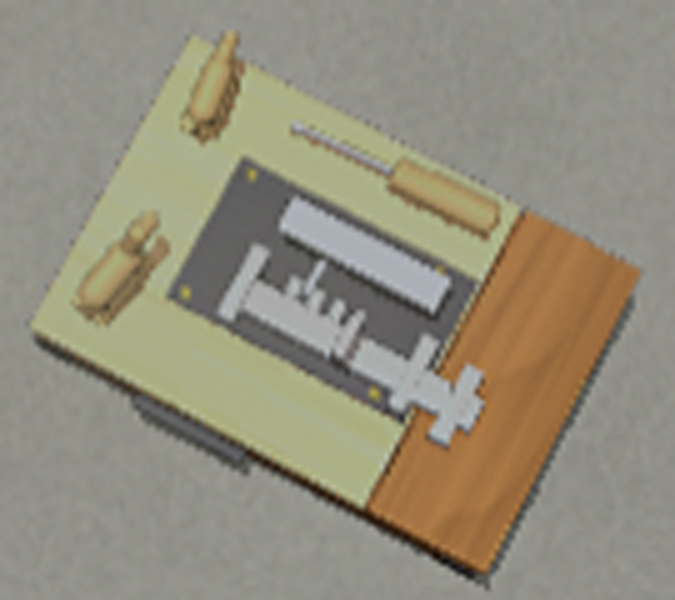

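View pics/scenec.png

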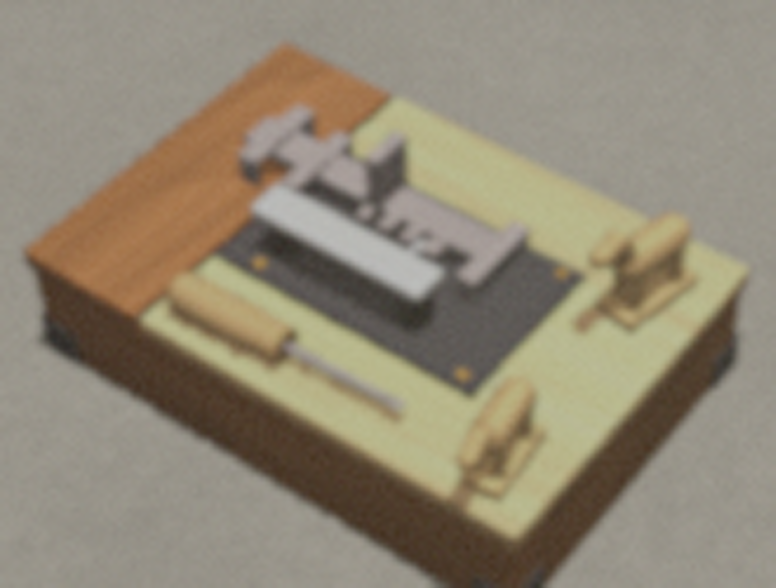

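```bash
cat > h.py <<'E'
import numpy as np,cv2
from bench import vision
def cam(n):
    p=vision.camera_params(n); f=210/np.tan(np.radians(p['fovy'])/2)
    K=np.array([[f,0,p['cx']],[0,f,p['cy']],[0,0,1]]); return K,p['distortion'],cv2.Rodrigues(p['rvec'])[0],p['tvec']
def cast(c,px,z):
    K,d,R,t=c; u=cv2.undistortPoints(np.array(px,float).reshape(-1,1,2),K,d).reshape(-1,2)
    C=-R.T@t; D=np.c_[u,np.ones(len(u))]@R
    return C+D*((z-C[2])/D[:,2])[:,None]
def proj(c,P):
    K,d,R,t=c; return cv2.projectPoints(np.array(P,float).reshape(-1,1,3),cv2.Rodrigues(R)[0],t,K,d)[0].reshape(-1,2)
E
python3 - <<'E'
from h import *
np.set_printoptions(precision=4,suppress=True)
for n,box,cr in [("top",(240,375,155,275),[(195,38),(640,270),(490,575),(35,330)]),]:
    c=cam(n); P=cast(c,[(240+x/5,155+y/5) for x,y in cr],0.09); print(P); print(np.linalg.norm(np.roll(P,-1,0)-P,axis=1)); print("centre",P.mean(0))
    # catch mask
    im=cv2.imread("pics/top0.png"); hsv=cv2.cvtColor(im,cv2.COLOR_BGR2HSV)
    b,g,r=[im[:,:,i].astype(int) for i in range(3)]
    m=((b-r>8)&(b>165)).astype(np.uint8); m[:, :240]=0;m[:,375:]=0;m[:155]=0;m[275:]=0
    cs=max(cv2.findContours(m,0,2)[0],key=cv2.contourArea); q=cv2.boxPoints(cv2.minAreaRect(cs)); print(q,m.sum())
    Q=cast(c,q,0.13); print(Q,np.linalg.norm(np.roll(Q,-1,0)-Q,axis=1),Q.mean(0))
s=cam("scene")
q=[(255,205),(280,185),(442,272),(427,298)]
Q=cast(s,[(155+x/4.7,145+y/4.7) for x,y in q],0.13); print("scene catch",Q,np.linalg.norm(np.roll(Q,-1,0)-Q,axis=1),Q.mean(0))
q=[(372,155),(392,135),(406,145),(388,163)]
Q=cast(s,[(155+x/4.7,145+y/4.7) for x,y in q],0.148); print("scene lug",Q,np.linalg.norm(np.roll(Q,-1,0)-Q,axis=1),Q.mean(0))
q=[(355,310),(365,316),(345,358),(332,350)]
Q=cast(cam("top"),[(240+x/5,155+y/5) for x,y in q],0.148); print("top lug",Q,np.linalg.norm(np.roll(Q,-1,0)-Q,axis=1),Q.mean(0))
E
```

```text
[[ 0.7364  0.003   0.09  ]
 [ 0.5745 -0.3166  0.09  ]
 [ 0.357  -0.2109  0.09  ]
 [ 0.5207  0.1106  0.09  ]]
[0.3582 0.2418 0.3607 0.2411]
centre [ 0.5471 -0.1035  0.09  ]
[[295.481  199.7232]
 [298.5813 193.91  ]
 [329.3599 210.3253]
 [326.2596 216.1384]] 250
[[ 0.5934 -0.0574  0.13  ]
 [ 0.6142 -0.0678  0.13  ]
 [ 0.5591 -0.175   0.13  ]
 [ 0.5385 -0.1644  0.13  ]] [0.0233 0.1205 0.0231 0.1203] [ 0.5763 -0.1162  0.13  ]
scene catch [[ 0.5607 -0.1738  0.13  ]
 [ 0.542  -0.1633  0.13  ]
 [ 0.5976 -0.0569  0.13  ]
 [ 0.6187 -0.0617  0.13  ]] [0.0215 0.1201 0.0216 0.1262] [ 0.5798 -0.1139  0.13  ]
scene lug [[ 0.5273 -0.1102  0.148 ]
 [ 0.5083 -0.1019  0.148 ]
 [ 0.5157 -0.0921  0.148 ]
 [ 0.5326 -0.0996  0.148 ]] [0.0207 0.0123 0.0185 0.0118] [ 0.521 -0.101  0.148]
top lug [[ 0.5312 -0.1107  0.148 ]
 [ 0.5272 -0.1175  0.148 ]
 [ 0.4981 -0.1043  0.148 ]
 [ 0.5033 -0.0954  0.148 ]] [0.0079 0.032  0.0103 0.0318] [ 0.5149 -0.107   0.148 ]
```

```bash
cat >> h.py <<'E'
from bench import env
from scipy.spatial.transform import Rotation as Ro
CX=np.array([.892,-.452,0]);CX/=np.linalg.norm(CX);CY=np.array([-CX[1],CX[0],0])
def pose():
    o=env.get_obs(); q=o['orientation']; return np.array(o['position']),Ro.from_quat([q[1],q[2],q[3],q[0]]),o
def plan(target,sgn):
    p,R,o=pose(); y=sgn*CY; z=np.array([0,0,-1.]); x=np.cross(y,z)
    T=Ro.from_matrix(np.c_[x,y,z])
    print("tool axes\n",R.as_matrix()); print("shift cm",R.inv().apply(np.array(target)-p)*100,"rot deg",(R.inv()*T).as_rotvec(degrees=True))
E
python3 - <<'E'
from h import *
np.set_printoptions(precision=3,suppress=True)
for s in (1,-1): plan([.531,-.139,.32],s)
E
```

```text
tool axes
 [[ 0.413 -0.001  0.911]
 [-0.911  0.001  0.413]
 [-0.001 -1.    -0.   ]]
shift cm [-30.38   -7.209  42.622] rot deg [-36.79  104.9   104.859]
tool axes
 [[ 0.413 -0.001  0.911]
 [-0.911  0.001  0.413]
 [-0.001 -1.    -0.   ]]
shift cm [-30.38   -7.209  42.622] rot deg [-86.265 -30.255 -30.384]
```

```bash
cat >> h.py <<'E'
def plan(target):
    p,R,o=pose(); y=np.array([0,0,-1.])
    T=Ro.from_matrix(np.c_[CX,y,CY])
    np.set_printoptions(precision=3,suppress=True)
    print("t",o['time'],"pos",p,"F",np.array(o['force']),"gap",o['finger_gap']); print("shift cm",R.inv().apply(np.array(target)-p)*100,"rot deg",(R.inv()*T).as_rotvec(degrees=True))
E
python3 - <<'E'
from h import *
plan([.531,-.139,.32])
E
```

```text
t 0.15 pos [ 0.268 -0.592  0.248] F [ 0.394 -0.863 -0.201] gap 0.08529883460220893
shift cm [-30.38   -7.209  42.622] rot deg [ -0.021 -38.736  -0.082]
```

>>> {"name": "play_rows", "arguments": {
  "steps": [
    [8.5,0,-4,0,0,0,0],
    [8.5,0,-8,0,0,0,0],
    [7,-3,-8,4.2,0,-4,0],
    [6,-6,-8,8.5,0,-8,0],
    [5,-9,-8,12.8,0,-12,0]
  ]
}}

```text
time: 0.78
position: [0.3484, -0.4556, 0.3281]
orientation: [0.631, -0.631, 0.318, -0.318]
force: [0.6, 0.8, -0.3]
finger_gap: 0.0505
```

```bash
python3 - <<'E'
from h import *
plan([.531,-.139,.32])
E
```

```text
t 0.775 pos [ 0.348 -0.456  0.328] F [ 0.578  0.81  -0.312] gap 0.05046289282712193
shift cm [-14.581   0.813  33.511] rot deg [ -0.002 -26.619  -0.013]
```

>>> {"name": "play_rows", "arguments": {
  "steps": [
    [5,-2,0,4.5,0,-4,0],
    [5,-4,0,9,0,-8,0],
    [5,-6,0,13.5,0,-12,0],
    [5,-8,0,18,0,-16,0],
    [5,-10,0,22.5,0,-20,0]
  ]
}}

```text
time: 1.4
position: [0.4701, -0.2417, 0.3282]
orientation: [-0.677, 0.677, -0.204, 0.204]
force: [0.7, 0.5, -1.2]
finger_gap: 0.05
```

```bash
python3 - <<'E'
from h import *
plan([.531,-.139,.30])
E
```

```text
t 1.4 pos [ 0.47  -0.242  0.328] F [ 0.697  0.492 -1.16 ] gap 0.04998985021146535
shift cm [-0.585  2.817 11.925] rot deg [ 0.011 -6.612 -0.003]
```

>>> {"name": "play_rows", "arguments": {
  "steps": [
    [5,-0.2,1,4,0,-2.2,0],
    [5,-0.4,2,8,0,-4.4,0],
    [5,-0.6,2.8,11.9,0,-6.6,0],
    [5,-0.6,2.8,11.9,0,-6.6,0],
    [5,-0.6,2.8,11.9,0,-6.6,0]
  ]
}}

```text
time: 2.02
position: [0.5302, -0.1414, 0.3001]
orientation: [-0.687, 0.688, -0.166, 0.165]
force: [0.1, -0.3, -0.1]
finger_gap: 0.0505
```

```bash
python3 - <<'E'
from h import *
plan([.531,-.139,.30])
c=cam("wrist"); im=vision.snapshot("wrist")[:,:,::-1].copy()
np.save("wr.npy",np.array([1]));import pickle;pickle.dump(c,open("wc1.pkl","wb"))
cv2.imwrite("pics/wrist1.png",im)
K=np.array([.577,-.1155,.13])
for n,u in (("catch",62),): 
    print(proj(c,[K+a*.013*CX+b*.062*CY for a in(-1,1) for b in (-1,1)]))
L=np.array([.5165,-.1025,.148]);print(proj(c,[L+a*.015*CX+b*.005*CY for a in(-1,1) for b in (-1,1)]))
E
```

```text
t 2.025 pos [ 0.53  -0.141  0.3  ] F [ 0.061 -0.28  -0.085] gap 0.05048448642867501
shift cm [-0.035  0.005  0.247] rot deg [ 0.042 -0.17  -0.024]
[[292.926 207.951]
 [294.621  84.153]
 [317.095 207.909]
 [321.829  84.236]]
[[230.942 173.367]
 [230.439 163.13 ]
 [261.715 173.259]
 [261.53  163.004]]
```

View pics/wrist1.png

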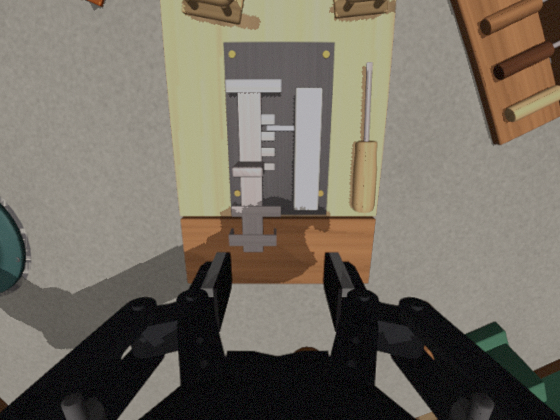

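```bash
python3 - <<'E'
import cv2
a=cv2.imread("pics/wrist1.png")[75:225,215:345]
cv2.imwrite("pics/w1c.png",cv2.resize(a,None,fx=4,fy=4,interpolation=cv2.INTER_CUBIC))
E
```

```text
(no output)
```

View pics/w1c.png

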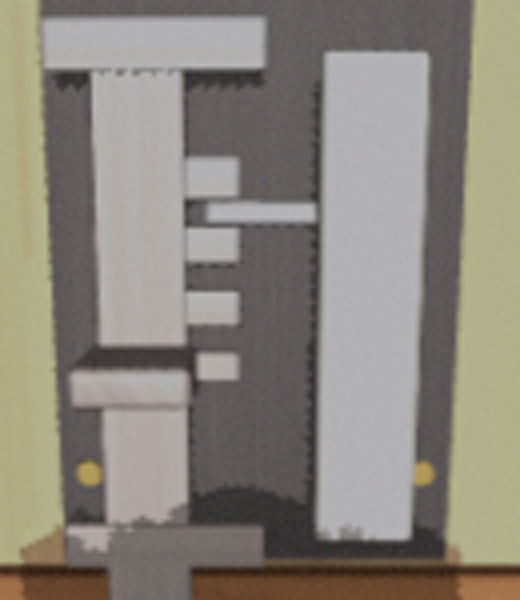

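```bash
python3 - <<'E'
from h import *
import pickle
c=pickle.load(open("wc1.pkl","rb")); print("C",-c[2].T@c[3],c[2])
f=lambda x,y:(215+x/4,75+y/4)
Q=cast(c,[f(70,372),f(190,372),f(190,406),f(70,406)],.148);l=Q.mean(0)
print("lug",l,np.linalg.norm(np.roll(Q,-1,0)-Q,axis=1))
Q=cast(c,[f(325,51),f(429,51),f(413,540),f(316,540)],.13);k=Q.mean(0)
print("catch",k,np.linalg.norm(np.roll(Q,-1,0)-Q,axis=1)); e=(Q[0]+Q[1]-Q[2]-Q[3]);print("yaw axis",e/np.linalg.norm(e),CY)
print("lug-catch in chest",(l-k)@CX,(l-k)@CY)
m=k-.03*CX; s=(l-k)@CY; print("mid",m,"start",m+(s-.025)*CY)
plan(m+(s-.025)*CY+[0,0,.17])
E
```

```text
C [ 0.56567961 -0.07296036  0.42615428] [[ 0.89097392 -0.45405236 -0.00139046]
 [-0.43191049 -0.84846228  0.3058841 ]
 [-0.14006715 -0.2719342  -0.95206774]]
lug [ 0.51575295 -0.10657814  0.148     ] [0.02908076 0.008357   0.02933426 0.0083757 ]
catch [ 0.57678339 -0.1185017   0.13      ] [0.02491924 0.12320053 0.02615177 0.12307594]
yaw axis [0.45052575 0.89276344 0.        ] [0.45200723 0.89201427 0.        ]
lug-catch in chest -0.05982955730343552 -0.016950215298246234
mid [ 0.55002296 -0.10494149  0.13      ] start [ 0.53106116 -0.14236168  0.13      ]
t 2.075 pos [ 0.53  -0.142  0.3  ] F [ 0.803 -0.776 -0.545] gap 0.049983890021695204
shift cm [0.106 0.026 0.002] rot deg [ 0.044 -0.233 -0.   ]
```

>>> {"name": "play_rows", "arguments": {
  "steps": [
    [5,0.1,4,0,0,-0.2,0],
    [5,0.1,8,0,0,-0.2,0],
    [5,0.1,12,0,0,-0.2,0],
    [5,0.1,14,0,0,-0.2,0],
    [5,0.1,14,0,0,-0.2,0]
  ]
}}

```text
time: 2.7
position: [0.53, -0.1424, 0.159]
orientation: [-0.687, 0.688, -0.166, 0.164]
force: [-0.2, -0.9, -0.6]
finger_gap: 0.0501
```

```bash
python3 - <<'E'
from h import *
plan([.5311,-.1424,.147])
c=cam("wrist")
cv2.imwrite("pics/wrist2.png",vision.snapshot("wrist")[:,:,::-1])
a=vision.snapshot("scene")[:,:,::-1][130:255,155:320]
cv2.imwrite("pics/scene2.png",cv2.resize(a,None,fx=4.7,fy=4.7,interpolation=cv2.INTER_CUBIC))
E
```

```text
t 2.7 pos [ 0.53  -0.142  0.159] F [-0.213 -0.893 -0.605] gap 0.05009328906331467
shift cm [0.103 1.202 0.055] rot deg [ 0.07  -0.064 -0.174]
```

View pics/wrist2.png

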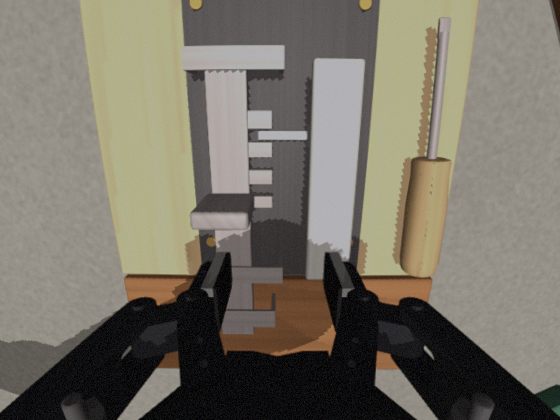

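View pics/scene2.png

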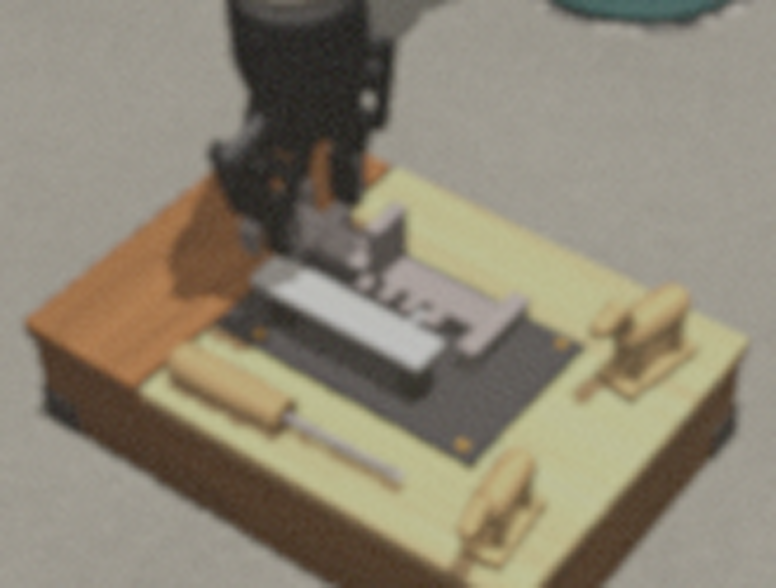

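>>> {"name": "play_rows", "arguments": {
  "steps": [
    [5,0.1,0.3,0,0,0,0],
    [5,0.1,0.6,0,0,0,0],
    [5,0.1,0.9,0,0,0,0],
    [5,0.1,1.2,0,0,0,0],
    [5,0.1,1.2,0,0,0,0]
  ]
}}

```text
time: 3.42
position: [0.5321, -0.1416, 0.148]
orientation: [-0.688, 0.688, -0.164, 0.164]
force: [-0.3, 0.4, -0.6]
finger_gap: 0.05
```

>>> {"name": "play_rows", "arguments": {
  "steps": [
    [5,0,0.1,0,0,0,0],
    [5,0,0.2,0,0,0,0],
    [5,0,0.2,0,0,0,0],
    [5,0,0.3,0,0,0,0],
    [5,0,0.3,0,0,0,0]
  ]
}}

```text
time: 4.05
position: [0.5322, -0.1417, 0.1452]
orientation: [-0.688, 0.688, -0.164, 0.164]
force: [0.9, -0.7, -0.3]
finger_gap: 0.0496
```

>>> {"name": "play_rows", "arguments": {
  "steps": [
    [5,0,0.1,0,0,0,0],
    [5,0,0.2,0,0,0,0],
    [5,0,0.2,0,0,0,0],
    [5,0,0.3,0,0,0,0],
    [5,0,0.3,0,0,0,0]
  ]
}}

```text
time: 4.68
position: [0.5324, -0.1417, 0.1424]
orientation: [-0.688, 0.688, -0.164, 0.164]
force: [-0.9, 0.2, 3.1]
finger_gap: 0.0497
```

>>> {"name": "play_rows", "arguments": {
  "steps": [
    [5,0,0.1,0,0,0,0],
    [5,0,0.2,0,0,0,0],
    [5,0,0.2,0,0,0,0],
    [5,0,0.2,0,0,0,0],
    [5,0,0.2,0,0,0,0]
  ]
}}

```text
time: 5.3
position: [0.5323, -0.1417, 0.1403]
orientation: [-0.688, 0.688, -0.164, 0.164]
force: [-0.7, -0.1, 5.4]
finger_gap: 0.0499
```

>>> {"name": "play_rows", "arguments": {
  "steps": [
    [5,0,0.1,0,0,0,0],
    [5,0,0.2,0,0,0,0],
    [5,0,0.3,0,0,0,0],
    [5,0,0.4,0,0,0,0],
    [5,0,0.4,0,0,0,0]
  ]
}}

```text
time: 5.92
position: [0.5324, -0.1417, 0.1364]
orientation: [-0.688, 0.688, -0.164, 0.164]
force: [-1.3, -0.9, 5.2]
finger_gap: 0.05
```

>>> {"name": "play_rows", "arguments": {
  "steps": [
    [5,0,0.1,0,0,0,0],
    [5,0,0.15,0,0,0,0],
    [5,0,0.15,0,0,0,0],
    [5,0,0.15,0,0,0,0],
    [5,0,0.15,0,0,0,0]
  ]
}}

```text
time: 6.55
position: [0.5324, -0.1417, 0.135]
orientation: [-0.688, 0.688, -0.164, 0.164]
force: [-1.3, -0.5, 6.4]
finger_gap: 0.0498
```

```bash
python3 - <<'E'
from h import *
plan([.5311,-.1424,.147])
cv2.imwrite("pics/wrist3.png",vision.snapshot("wrist")[:,:,::-1])
a=vision.snapshot("scene")[:,:,::-1][130:255,155:320]
cv2.imwrite("pics/scene3.png",cv2.resize(a,None,fx=4.7,fy=4.7,interpolation=cv2.INTER_CUBIC))
plan([.5311,-.1424,.147])
E
```

```text
t 6.55 pos [ 0.532 -0.142  0.135] F [-1.329 -0.457  6.35 ] gap 0.0497653129384839
shift cm [-0.086 -1.199 -0.119] rot deg [0.007 0.062 0.02 ]
t 6.65 pos [ 0.532 -0.142  0.135] F [-1.638  0.089  7.325] gap 0.05000232744837412
shift cm [-0.087 -1.197 -0.119] rot deg [0.007 0.062 0.022]
```

View pics/scene3.png

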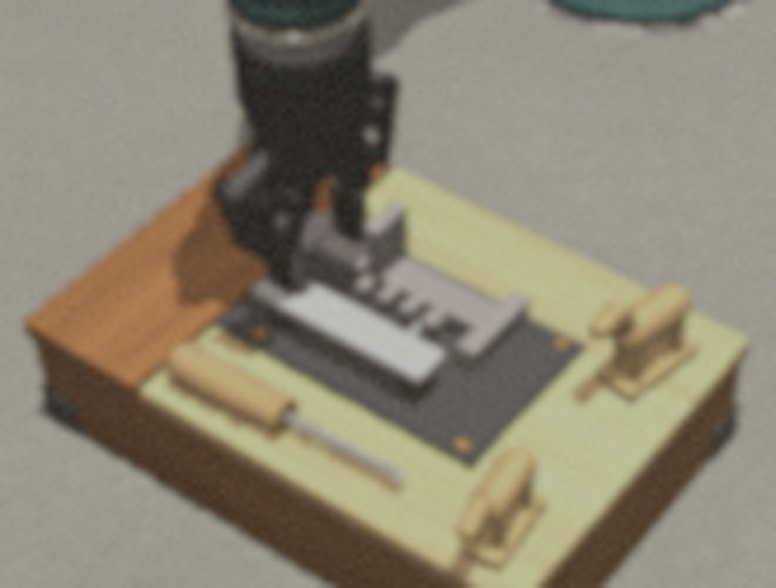

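View pics/wrist3.png

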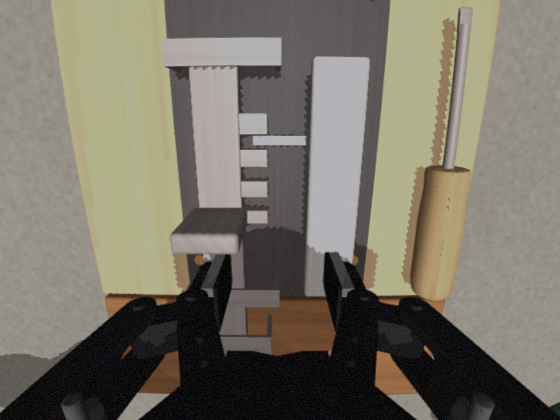

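>>> {"name": "play_rows", "arguments": {
  "steps": [
    [5,0,0.05,0.4,0,0,0],
    [5,0,0.05,0.8,0,0,0],
    [5,0,0.05,1.1,0,0,0],
    [5,0,0.05,1.4,0,0,0],
    [5,0,0.05,1.7,0,0,0]
  ]
}}

```text
time: 7.28
position: [0.539, -0.1298, 0.1345]
orientation: [-0.686, 0.689, -0.165, 0.164]
force: [-3.9, -6.4, 8.7]
finger_gap: 0.0501
```

>>> {"name": "play_rows", "arguments": {
  "steps": [
    [5,0,0,0.3,0,0,0],
    [5,0,0,0.6,0,0,0],
    [5,0,0,0.9,0,0,0],
    [5,0,0,1.2,0,0,0],
    [5,0,0,1.2,0,0,0]
  ]
}}

```text
time: 7.9
position: [0.5447, -0.1187, 0.1345]
orientation: [-0.686, 0.689, -0.165, 0.164]
force: [-3.2, -6.7, 6.9]
finger_gap: 0.0501
```

```bash
python3 - <<'E'
from h import *
plan([.5311,-.1424,.147])
cv2.imwrite("pics/wrist4.png",vision.snapshot("wrist")[:,:,::-1])
plan([.5311,-.1424,.147])
E
```

```text
t 7.9 pos [ 0.545 -0.119  0.134] F [-3.169 -6.687  6.9  ] gap 0.05008397525644479
shift cm [-0.137 -1.242 -2.733] rot deg [ 0.212 -0.057  0.022]
t 7.95 pos [ 0.545 -0.119  0.134] F [-2.892 -6.232  8.416] gap 0.04999762949651069
shift cm [-0.14  -1.241 -2.731] rot deg [ 0.208 -0.062  0.025]
```

View pics/wrist4.png

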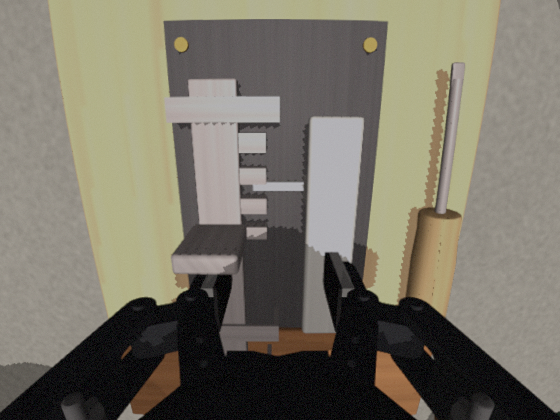

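>>> {"name": "play_rows", "arguments": {
  "steps": [
    [5,0,0,0.4,0,0,0],
    [5,0,0,0.8,0,0,0],
    [5,0,0,1.2,0,0,0],
    [5,0,0,1.6,0,0,0],
    [5,0,0,2.0,0,0,0]
  ]
}}

```text
time: 8.57
position: [0.5536, -0.1014, 0.1345]
orientation: [-0.686, 0.689, -0.165, 0.165]
force: [-4.0, -7.4, 8.6]
finger_gap: 0.0504
```

>>> {"name": "play_rows", "arguments": {
  "steps": [
    [5,0,0,0.2,0,0,0],
    [5,0,0,0.4,0,0,0],
    [5,0,0,0.6,0,0,0],
    [5,0,0,0.8,0,0,0],
    [5,0,0,1.0,0,0,0]
  ]
}}

```text
time: 9.2
position: [0.5581, -0.0925, 0.1345]
orientation: [-0.686, 0.689, -0.165, 0.165]
force: [-3.6, -6.6, 7.9]
finger_gap: 0.0499
```

```bash
python3 - <<'E'
from h import *
plan([.5311,-.1424,.147])
cv2.imwrite("pics/wrist5.png",vision.snapshot("wrist")[:,:,::-1])
plan([.5311,-.1424,.147])
E
```

```text
t 9.2 pos [ 0.558 -0.093  0.134] F [-3.624 -6.59   7.904] gap 0.049878746171567956
shift cm [-0.143 -1.227 -5.676] rot deg [ 0.257 -0.085  0.016]
t 9.25 pos [ 0.558 -0.092  0.134] F [-3.697 -7.495  7.353] gap 0.04993657990270744
shift cm [-0.142 -1.229 -5.715] rot deg [ 0.24  -0.063  0.02 ]
```

View pics/wrist5.png

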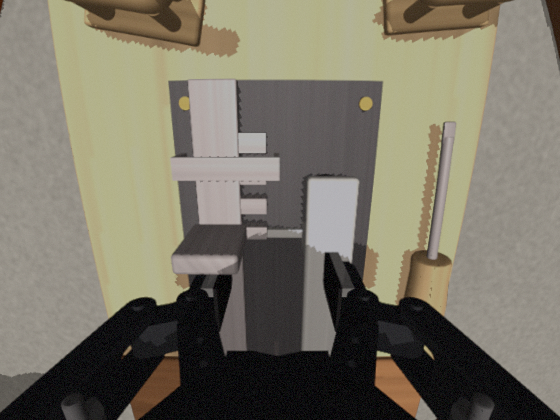

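>>> {"name": "play_rows", "arguments": {
  "steps": [
    [5,0,0,0.1,0,0,0],
    [5,0,0,0.2,0,0,0],
    [5,0,0,0.3,0,0,0],
    [5,0,0,0.3,0,0,0],
    [5,0,0,0.3,0,0,0]
  ]
}}

```text
time: 9.88
position: [0.5595, -0.0897, 0.1345]
orientation: [-0.686, 0.689, -0.165, 0.165]
force: [-3.6, -6.3, 7.9]
finger_gap: 0.0503
```

>>> {"name": "play_rows", "arguments": {
  "steps": [
    [5,0,0,0.1,0,0,0],
    [5,0,0,0.2,0,0,0],
    [5,0,0,0.2,0,0,0],
    [5,0,0,0.2,0,0,0],
    [5,0,0,0.2,0,0,0]
  ]
}}

```text
time: 10.5
position: [0.5599, -0.0889, 0.1345]
orientation: [-0.686, 0.69, -0.165, 0.164]
force: [-5.0, -9.6, 10.5]
finger_gap: 0.0502
```

>>> {"name": "play_rows", "arguments": {
  "steps": [
    [5,0,0,0.1,0,0,0],
    [5,0,0,0.2,0,0,0],
    [5,0,0,0.2,0,0,0],
    [5,0,0,0.2,0,0,0],
    [5,0,0,0.2,0,0,0]
  ]
}}

```text
time: 11.12
position: [0.5599, -0.0888, 0.1344]
orientation: [-0.685, 0.69, -0.166, 0.164]
force: [-7.4, -12.3, 11.2]
finger_gap: 0.05
```

```bash
python3 - <<'E'
from h import *
plan([.5311,-.1424,.147])
c=cam("wrist");import pickle;pickle.dump(c,open("wc6.pkl","wb"))
cv2.imwrite("pics/wrist6.png",vision.snapshot("wrist")[:,:,::-1])
L=np.array([.51575,-.10658,.148])
for d in (.045,.05): print(proj(c,[L+d*CY+a*.015*CX+b*.005*CY for a in(-1,1) for b in (-1,1)]).round(1).tolist())
E
```

```text
t 11.125 pos [ 0.56  -0.089  0.134] F [ -7.397 -12.322  11.191] gap 0.05003334928771897
shift cm [-0.136 -1.205 -6.097] rot deg [ 0.487 -0.139 -0.051]
[[173.8, 285.8], [171.0, 266.4], [239.7, 286.3], [238.7, 266.7]]
[[172.4, 276.2], [169.6, 256.2], [239.2, 276.7], [238.2, 256.5]]
```

View pics/wrist6.png

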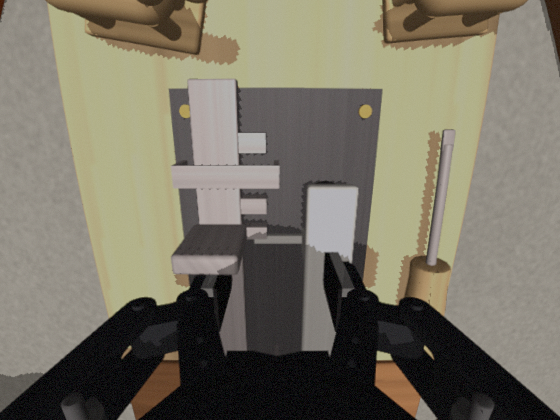

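>>> {"name": "play_rows", "arguments": {
  "steps": [
    [5,0,-0.4,-0.1,0,0,0],
    [5,0,-0.8,-0.1,0,0,0],
    [5,0,-1.2,-0.1,0,0,0],
    [5,0,-1.4,-0.3,0,0,0],
    [5,0,-1.4,-1.0,0,0,0]
  ]
}}

```text
time: 11.8
position: [0.5571, -0.0915, 0.1476]
orientation: [0.688, -0.688, 0.164, -0.163]
force: [0.3, -0.0, -0.9]
finger_gap: 0.0502
```

>>> {"name": "play_rows", "arguments": {
  "steps": [
    [5,0,0,-0.5,0,0,0],
    [5,0,-2,-0.5,0,0,0],
    [5,0,-6,-0.5,0,0,0],
    [5,0,-11,-1.5,0,0,0],
    [5,0,-16,-2.5,0,0,0]
  ]
}}

```text
time: 12.42
position: [0.546, -0.1137, 0.3097]
orientation: [0.688, -0.688, 0.164, -0.163]
force: [0.4, -0.1, -0.1]
finger_gap: 0.0501
```

```bash
python3 - <<'E'
from h import *
plan([.5311,-.1424,.30])
c=cam("wrist"); im=vision.snapshot("wrist")[:,:,::-1]
cv2.imwrite("pics/wrist7.png",im)
a=vision.snapshot("scene")[:,:,::-1][130:255,155:320]
cv2.imwrite("pics/scene7.png",cv2.resize(a,None,fx=4.7,fy=4.7,interpolation=cv2.INTER_CUBIC))
L=np.array([.51575,-.10658,.148]);k=np.array([.57678,-.1185,.13])
for d in (.047,.05): print("lug",proj(c,[L+d*CY+a*.015*CX+b*.005*CY for a in(-1,1) for b in (-1,1)]).round(1).tolist())
for d in (0,.009): print("catch",proj(c,[k-[0,0,d]+a*.013*CX+b*.062*CY for a in(-1,1) for b in (-1,1)]).round(1).tolist())
E
```

```text
t 12.425 pos [ 0.546 -0.114  0.31 ] F [ 0.397 -0.142 -0.144] gap 0.05006229224542741
shift cm [-0.036  0.964 -3.238] rot deg [-0.024  0.127 -0.016]
lug [[231.6, 160.4], [231.2, 150.3], [261.8, 160.5], [261.7, 150.3]]
lug [[231.5, 157.4], [231.1, 147.2], [261.7, 157.4], [261.6, 147.2]]
catch [[291.4, 234.5], [293.6, 121.7], [314.1, 234.6], [319.1, 121.9]]
catch [[291.1, 231.5], [293.1, 121.5], [313.2, 231.6], [317.9, 121.7]]
```

View pics/wrist7.png

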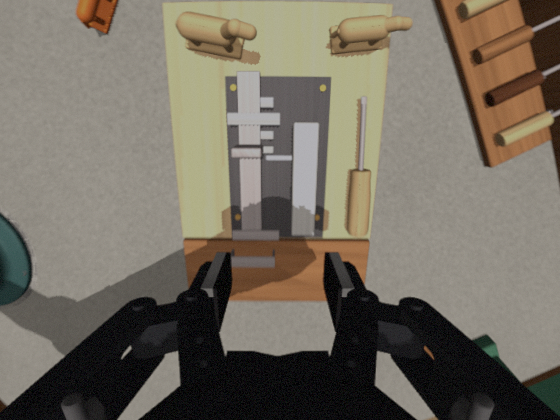

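View pics/scene7.png

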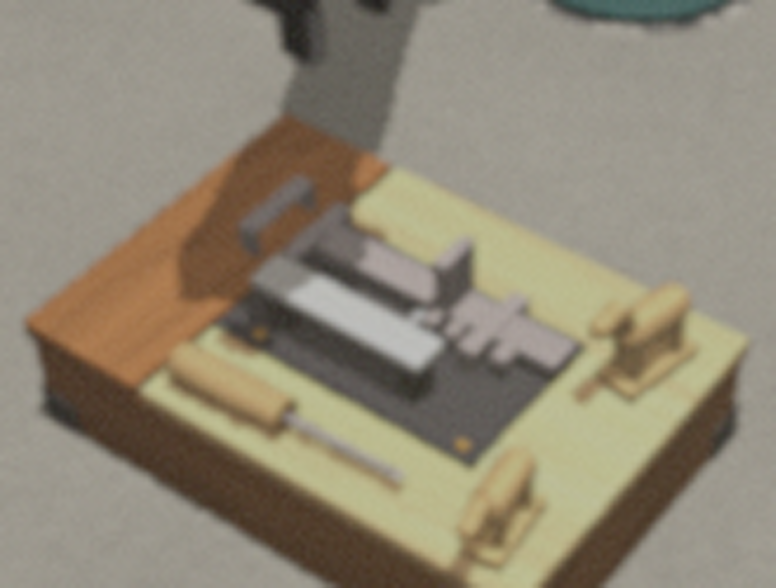

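```bash
python3 - <<'E'
from bench import order
print(order.close_job())
E
```

```text
the job is handed in; nothing more can be done
None
```

The tool chest is unbolted: the bolt is fully drawn and the catch has sprung back up to lock it. I handed the job in at about 12.5 s of the 48 s allowed.

- **Pressing and drawing:** With the jaws 5 cm apart, one fingertip pressed the catch about 8 mm down, at about 7 N. It stayed down while the other fingertip pushed the lug until it stopped moving. At the stop the sideways push rose from about 8 N to 14 N.
- **Releasing:** I lifted straight up so the catch sprang back up, then backed the hand away and raised it clear.
- **Last checks:**
  - In the wrist picture the lug lies where a draw of about 50 mm puts it.
  - The keeper is empty, with the bolt out past its +y guide.
  - In the scene picture the catch is back at its unpressed height.
  - The sheep, horse and chisel look unmoved. The hand crossed high over the bench, but I took no final picture of the camel, bottle, mallet and jar.
  - The force on the hand was about zero before hand-in.
- **Failed or disagreeing checks:** None failed. The top and scene views of the lug differed by 6–9 mm. The closer wrist view settled it, giving 59.8 mm between lug and catch against the stated 60 mm.

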